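Index the sample changer to the next vial

ROBOT

A 7-joint arm with a two-finger parallel gripper is mounted at the origin on the work surface. World frame = base frame: x ahead of the robot, y to its left, z up, the work surface at z = 0. Lengths are in m, angles in rad, forces in N, time in s.
With the tool pointing down it reaches from about 0.35 to 0.9 m from the base axis. Payload 19.9 kg.
Tool frame: the origin (TCP) lies midway between the tips of the shut fingers; the grasp point (between the pads) lies 19 mm behind it; z points along the fingers, x is the direction in which the jaws open and shut, and the axes are right-handed (so a half turn about z gives the same grasp; the last joint's range is limited). The gripper opens to 94 mm and grips with 3 to 60 N. Pads are 16 mm wide; open, the fingers measure 119 mm over their backs; the gripper's body (75 mm by 177 mm) begins 78 mm behind the grasp point.
Start: joints at [1.073, 0.417, -0.01, 1.614, 0.005, 1.111, -0.053], TCP at [0.276, -0.561, 0.205] pointing down, gripper open.
Joint ranges: [-2.81, 2.81], [-0.39, 2.02], [-1.27, 1.25], [0.06, 2.57], [-1.19, 4.33], [0.19, 2], [-2.82, 2.82]. Speed limits (rad/s): [1.89, 1.89, 2.39, 2.39, 3.01, 3.01, 3.01].

INTERFACE

Orientations are given as a unit quaternion [x, y, z, w].
In Python, from workcell import state, capture, sign_off gives the robot as it stands.
- The arm moves only by the tool step_arm, never from a script. Its argument "plan" is a list of rows, each an object of numbers: "x", "y", "z": the shift along the world's x, y, z in cm; "ax", "ay", "az": the turn, a rotation vector about the world's x, y, z in rad; "fingers": the finger opening in cm, from 0 to 9.4. A call has 1 to 10 rows; each row shifts and turns the pose as measured when the row begins; what a row does not reach is not made up. A row lasts 1/10 s, in which the tool goes at most 50 mm and 8.59 degrees, less where a joint would pass 70% of its speed; a pose out of reach is approached as far as the arm can. A call is refused whole if a number of a shift passes 5 or a number of a turn 0.15, either way. A call with a gripper value outside its range is refused whole. The fingers move at their own pace and stop on an object; "grip_force" is the grip in N (left out, the last holds). Time passes only in rows, so rows that do not move let the fingers close. It gives the time, the measured TCP pose, the force and the opening at its end, in the units of the state.
- state(): the state, without advancing time (a new reading comes with each control period).
- capture(name): name is "scene" or "top" or "wrist"; returns a dict with "frame" (480x640x3 uint8, red, green, blue), "range_z" (480x640 float32, m along the optical axis (not along the pixel's ray), 0 where there is no reading), "K" (3x3 intrinsics, pixels), "rvec" (rotation vector, rad) and "tvec" (3), from world to camera coordinates, as OpenCV has them. Camera axes: x right, y down, z forward; pixel columns grow to the right and rows downward; lengths in m; the calibration is good to about 2 mm. The wrist camera is an equidistant fisheye: a pixel r from the principal point sees the ray r / f radians off the axis. A picture is of the moment at which its call begins.
- sign_off(): hands the job in, once; it reports no verdict.
The state is a dict: "t": time; "joint_pos": joint angles; "qd": joint speeds; "joint_torque": joint torques, N m; "tcp_pos": TCP position; "tcp_rot": TCP orientation; "ft_force": force on the tool from outside, world axes, zero at the start; "ft_torque": the same for the moment, N m; "grip_width": opening from 0.0 (shut) to 1.0 (fully open).
Only numpy, scipy, OpenCV 4.12 (cv2) and the standard library are available. Lean on these libraries where they do the work, as an engineer would, in place of code of your own. Each camera call takes 0.05 s, during which the arm holds its last target. There are 200 camera calls.

TASK

Bring the next vial under the reading head: with a fingertip press the red indexing plunger down until the turntable is unlocked, turn the table anticlockwise (seen from above) to the very next hole, and let the plunger spring fully out again so that the table is locked there. Go one hole only and not past it; leave the vials standing in their wells and the other things on the bench where they are, touch the changer with the fingers only, lift nothing, and finish clear of everything.

Things in the scene. Friction and masses are not known exactly. Their poses are not given: they have to be found in the camera images.
- sampler: Fixed foot of the sample changer, a white disc 300 mm across, 15 mm thick. Origin on the bench, on the turntable's upright axis; z up; x points to the white column with the reading head (box 49 to 204 mm along x, 56 mm wide, underside 143 mm, top 188 mm up). On it: a brass index ring (radius 129 mm, top 36 mm up) with 8 notches (the holes, black), 45 degrees apart.
- read_head (a point): End of the black nozzle under the reading head, 80 mm from the turntable axis along the sampler's x, 130 mm above the bench: straight above the well that is being read.
- turntable (a joint): Turn of the aluminium turntable (disc of 105 mm radius, top 48 mm up, eight cups 24 mm tall on an 80 mm radius) about its upright axis, rad; 0 at the start (locked), grows anticlockwise seen from above; next hole at 0.785. Locked, it has 0.013 rad of play each way. Free, it takes 0.15 N m (1 to 2 N at the plunger) to turn and stays where it is left.
- plunger (a joint): How far the red plunger is pressed straight down, m: 0 out (home), 0.010 at its stop. Sprung: 3.6 N to start it, 6.6 N at the stop. After 6 mm its key is out of the notch and the table can turn. Let go between holes, it stays held at about 6 mm by the ring and springs out by itself at the next hole, which locks the table.
- plunger_top (a point): Centre of the top of the red plunger, a round cap 28 mm across, top 70 mm above the bench when out. It rides with the turntable, 135 mm from the axis, on the robot's side, and starts 157.5 degrees anticlockwise from the sampler's x. It stands midway between two blue walls; closed fingers fit between them onto the plunger.
- vial0_mid (a point): Middle of a loose amber vial with a white cap, 18 mm across and 60 mm tall, standing upright in a cup of the turntable with about 2 mm of play (middle 78 mm, top 108 mm above the bench); under the reading head at the start.
- vial1_mid (a point): Middle of a loose amber vial with a green cap, 18 mm across and 60 mm tall, standing upright in a cup of the turntable with about 2 mm of play (middle 78 mm, top 108 mm above the bench); one well clockwise of it: the next one to be read.
- vial2_mid (a point): Middle of a loose amber vial with a yellow cap, 18 mm across and 60 mm tall, standing upright in a cup of the turntable with about 2 mm of play (middle 78 mm, top 108 mm above the bench); two wells clockwise of the head.
- vial3_mid (a point): Middle of a loose amber vial with a white cap, 18 mm across and 60 mm tall, standing upright in a cup of the turntable with about 2 mm of play (middle 78 mm, top 108 mm above the bench); a quarter turn anticlockwise of the head.
- vial4_mid (a point): Middle of a loose amber vial with an orange cap, 18 mm across and 60 mm tall, standing upright in a cup of the turntable with about 2 mm of play (middle 78 mm, top 108 mm above the bench); the well opposite the head, on the plunger's side.
- push_wall (a point): Middle of the inner face of the blue wall on the anticlockwise side of the plunger, 85 mm above the bench. Two such upright walls, fixed to the turntable, flank the plunger along its circle, 64 mm apart inside (32 mm either way), each 8 mm thick, 44 mm long along the radius, top 96 mm above the bench. Pushing this wall with a finger turns the table anticlockwise.
- reagent: Bystander: brown reagent bottle, 64 mm across, 150 mm tall; origin at the centre of its underside.
- beaker: Bystander: glass beaker, 68 mm across, 85 mm tall; origin at the centre of its underside.
- timer: Bystander: pink timer lying flat, 60 x 65 x 22 mm; origin at the centre of its underside.
- tube_rack: Bystander: blue tube rack with six tubes, 70 x 220 mm (long side along its y), 110 mm tall; origin at the centre of its underside.

How it is judged:
By the outcome, as a careful person would: the job done as asked, in the order asked, and still so for the second after the job is handed in, with the robot touching nothing.
It also fails if it takes over 48 s, if anything falls off the work surface, if the arm or the gripper's body presses on something with over 40 N, if the wrist force passes 120 N, or if a joint passes its speed limit or range.

## Working session

There is one attempt and no reset: what is moved stays moved. The work goes in short steps, Python scripts to look and compute and a tool call to move; the robot and the scene stay as the last step left them, time stands still between calls to the robot, and variables do not carry over. Pictures are saved under pics/ and viewed, about 8 in all and at most 12, crops included, and the job is handed in when it is done.

Besides the shell and the picture viewer there is one more tool, called after "Emit:" by a JSON object that holds its "fn" and its "kwargs", one argument or row to a line. step_arm: Moves the arm, as the interface text tells. Its arguments: {"type":"object","properties":{"plan":{"type":"array","items":{"type":"object","properties":{"x":{"type":"number"},"y":{"type":"number"},"z":{"type":"number"},"ax":{"type":"number"},"ay":{"type":"number"},"az":{"type":"number"},"fingers":{"type":"number"}}}},"grip_force":{"type":"number"}},"required":["plan"]}

```bash
mkdir -p pics; python3 - <<'E'
from workcell import state,capture
import cv2,numpy as np
s=state();print({k:np.round(v,3).tolist() for k,v in s.items()})
for n in("top","scene"):
    c=capture(n);cv2.imwrite(f"pics/{n}0.png",c["frame"][:,:,::-1]);np.savez(f"{n}0.npz",**c)
    R=cv2.Rodrigues(np.array(c["rvec"]))[0];print(n,-R.T@np.array(c["tvec"]).ravel(),c["K"])
E
```

```text
{'t': 0.0, 'joint_pos': [1.073, 0.418, -0.01, 1.614, 0.005, 1.111, -0.053], 'qd': [-0.0, 0.001, 0.001, -0.001, -0.001, 0.001, -0.0], 'joint_torque': [-0.0, -85.125, 0.639, -42.599, -0.049, 0.019, 0.0], 'tcp_pos': [0.276, -0.561, 0.205], 'tcp_rot': [0.849, -0.529, -0.001, -0.0], 'ft_force': [-0.115, -0.205, -0.228], 'ft_torque': [0.017, 0.027, -0.017], 'grip_width': 1.002}
top [ 0.4832771  -0.03108394  1.20215371] [[472.23318956   0.         326.29764282]
 [  0.         472.23318956 236.88812145]
 [  0.           0.           1.        ]]
scene [ 0.95692834 -0.76197751  1.21542788] [[564.96775249   0.         314.71563029]
 [  0.         564.96775249 239.77006949]
 [  0.           0.           1.        ]]
```

View pics/top0.png

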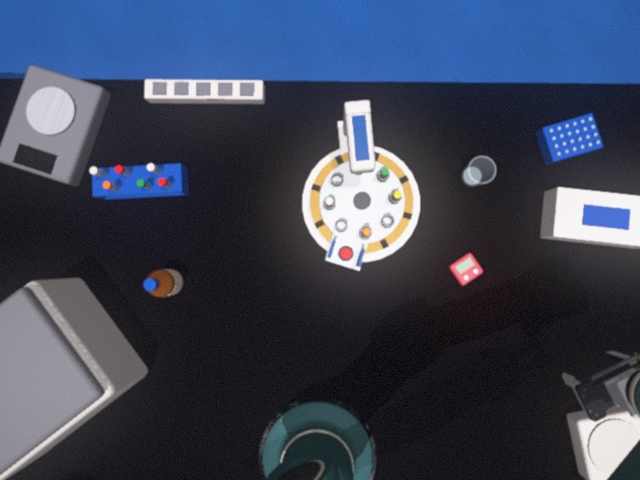

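View pics/scene0.png

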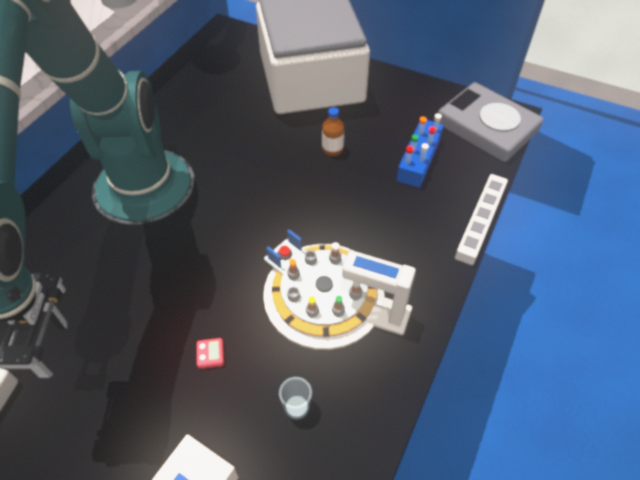

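The top view shows the table centred near (361,203), the red plunger at (346,254) between its blue walls, and the head at (358,130). In the scene view the plunger is at (285,252). I'll measure these next.

```bash
cat > h.py <<'E'
import cv2,numpy as np
def ray(c,uv,z):
    R=cv2.Rodrigues(np.array(c["rvec"]))[0];t=np.array(c["tvec"]).ravel()
    C=-R.T@t; d=R.T@np.linalg.inv(c["K"])@np.array([uv[0],uv[1],1.])
    return C+d*(z-C[2])/d[2]
def mask(f,lo,hi,roi):
    h=cv2.cvtColor(f,cv2.COLOR_RGB2HSV);m=cv2.inRange(h,lo,hi)
    k=np.zeros_like(m);x0,y0,x1,y1=roi;k[y0:y1,x0:x1]=255
    return m&k
def blobs(m,amin=8):
    n,_,s,c=cv2.connectedComponentsWithStats(m)
    return [(c[i],s[i,4]) for i in range(1,n) if s[i,4]>=amin]
def table(c,roi,redroi,walls=True):
    f=c["frame"]
    for cc,a in blobs(mask(f,(0,150,100),(6,255,255),redroi)): print("red",cc.round(1),a,ray(c,cc,.07).round(4))
    for cc,a in blobs(mask(f,(105,120,40),(125,255,255),redroi)): print("blue",cc.round(1),a,ray(c,cc,.085).round(4))
    m=mask(f,(14,90,120),(26,255,255),roi)
    p=np.argwhere(m)[:,::-1]; w=np.array([ray(c,q,.036)[:2] for q in p])
    r=None;cen=np.median(w,0)
    for _ in range(10):
        A=np.c_[2*w,np.ones(len(w))];b=(w**2).sum(1);s=np.linalg.lstsq(A,b,rcond=None)[0];cen=s[:2];r=np.sqrt(s[2]+cen@cen)
        e=abs(np.hypot(*(w-cen).T)-r);w=w[e<max(.012,np.percentile(e,97))]
    print("ring",cen.round(4),r.round(4),len(w));return cen
E
python3 - <<'E'
from h import *
for n,roi,rr in(("top",(295,140,425,265),(325,230,368,272)),("scene",(255,230,400,350),(260,228,305,272))):
    c=np.load(n+"0.npz");print(n);table(c,roi,rr)
c=np.load("top0.npz");f=c["frame"][100:290,270:450,::-1]
cv2.imwrite("pics/crop.png",cv2.resize(f,None,fx=3,fy=3,interpolation=cv2.INTER_CUBIC))
E
```

```text
top
red [345.5 252.9] 83 [ 0.5081 -0.0627  0.07  ]
blue [331.1 248.5] 23 [ 0.5175 -0.0281  0.085 ]
blue [360.2 257.5] 35 [ 0.4972 -0.0971  0.085 ]
ring [ 0.6379 -0.1011] 0.1177 1567
scene
red [284.3 250.7] 65 [ 0.5087 -0.0646  0.07  ]
blue [293.3 234.5] 46 [ 0.5108 -0.0194  0.085 ]
blue [271.8 251.4] 37 [ 0.488  -0.0893  0.085 ]
ring [ 0.6355 -0.0981] 0.1183 1391
```

View pics/crop.png

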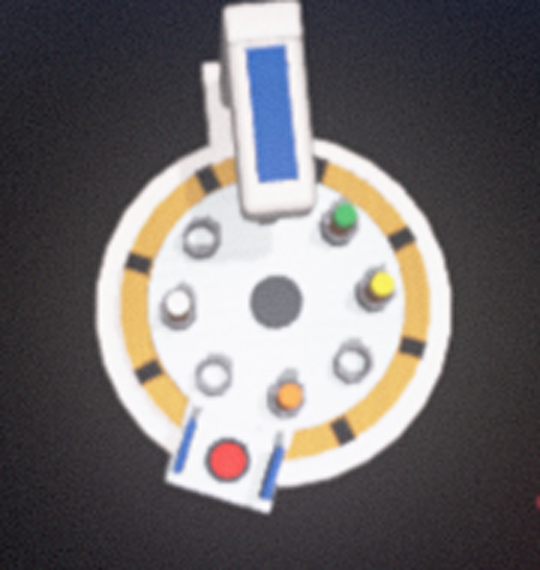

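The top crop shows the plunger at crop pixel (228,460), the orange vial at (288,397) and the next vial (green) at (343,216). The walls flank the plunger, and the anticlockwise wall is the right-hand one. The table axis is about (0.637, -0.0995) and the plunger about (0.5085, -0.0635). I'll approach with the fingers closed and the jaw axis tangential.

Emit:
{"fn": "step_arm", "kwargs": {
  "plan": [
    {"x": 1.9, "y": 4, "az": 0.15, "fingers": 0},
    {"x": 1.9, "y": 4, "az": 0.15, "fingers": 0},
    {"x": 1.9, "y": 4, "az": 0.15, "fingers": 0},
    {"x": 1.9, "y": 4, "az": 0.15, "fingers": 0},
    {"x": 1.9, "y": 4, "az": 0.15, "fingers": 0},
    {"x": 1.9, "y": 4, "az": 0.15, "fingers": 0},
    {"x": 1.9, "y": 4, "az": 0.15, "fingers": 0},
    {"x": 1.9, "y": 4, "az": 0.15, "fingers": 0},
    {"x": 1.9, "y": 4, "az": 0.15, "fingers": 0},
    {"x": 1.9, "y": 4, "az": 0.15, "fingers": 0}
  ],
  "grip_force": 20
}}

```text
schema error: expected keys x, y, z, ax, ay, az, fingers
```

All keys are required.

Emit:
{"fn": "step_arm", "kwargs": {
  "plan": [
    {"x": 1.9, "y": 4, "z": 0, "ax": 0, "ay": 0, "az": 0.15, "fingers": 0},
    {"x": 1.9, "y": 4, "z": 0, "ax": 0, "ay": 0, "az": 0.15, "fingers": 0},
    {"x": 1.9, "y": 4, "z": 0, "ax": 0, "ay": 0, "az": 0.15, "fingers": 0},
    {"x": 1.9, "y": 4, "z": 0, "ax": 0, "ay": 0, "az": 0.15, "fingers": 0},
    {"x": 1.9, "y": 4, "z": 0, "ax": 0, "ay": 0, "az": 0.15, "fingers": 0},
    {"x": 1.9, "y": 4, "z": 0, "ax": 0, "ay": 0, "az": 0.15, "fingers": 0},
    {"x": 1.9, "y": 4, "z": 0, "ax": 0, "ay": 0, "az": 0.15, "fingers": 0},
    {"x": 1.9, "y": 4, "z": 0, "ax": 0, "ay": 0, "az": 0.15, "fingers": 0},
    {"x": 1.9, "y": 4, "z": 0, "ax": 0, "ay": 0, "az": 0.15, "fingers": 0},
    {"x": 1.9, "y": 4, "z": 0, "ax": 0, "ay": 0, "az": 0.15, "fingers": 0}
  ],
  "grip_force": 20
}}

```text
t: 1.1
tcp_pos: [0.4645, -0.1486, 0.2024]
tcp_rot: [0.981, 0.192, -0.002, 0.002]
ft_force: [0.6, -1.2, -0.0]
grip_width: 0.187
```

Emit:
{"fn": "step_arm", "kwargs": {
  "plan": [
    {"x": 0.6, "y": 1.1, "z": -0.5, "ax": 0, "ay": 0, "az": 0.13, "fingers": 0},
    {"x": 0.6, "y": 1.1, "z": -0.5, "ax": 0, "ay": 0, "az": 0.13, "fingers": 0},
    {"x": 0.6, "y": 1.1, "z": -0.5, "ax": 0, "ay": 0, "az": 0.13, "fingers": 0},
    {"x": 0.6, "y": 1.1, "z": -0.5, "ax": 0, "ay": 0, "az": 0.13, "fingers": 0},
    {"x": 0.6, "y": 1.1, "z": -0.5, "ax": 0, "ay": 0, "az": 0.13, "fingers": 0},
    {"x": 0.6, "y": 1.1, "z": -0.5, "ax": 0, "ay": 0, "az": 0.13, "fingers": 0},
    {"x": 0.6, "y": 1.1, "z": -0.5, "ax": 0, "ay": 0, "az": 0.13, "fingers": 0},
    {"x": 0, "y": 0, "z": 0, "ax": 0, "ay": 0, "az": 0, "fingers": 0}
  ]
}}

```text
t: 1.9
tcp_pos: [0.5088, -0.0613, 0.1654]
tcp_rot: [0.781, 0.624, -0.001, 0.001]
ft_force: [-0.9, 0.1, -0.1]
grip_width: 0.005
```

```bash
python3 - <<'E'
from workcell import state,capture
import cv2,numpy as np
s=state();print({k:np.round(v,3).tolist() for k,v in s.items()})
c=capture("wrist");cv2.imwrite("pics/w1.png",c["frame"][:,:,::-1]);np.savez("w1.npz",**c)
R=cv2.Rodrigues(np.array(c["rvec"]))[0];t=np.array(c["tvec"]).ravel();print(-R.T@t,R,c["K"])
E
```

```text
{'t': 1.9, 'joint_pos': [0.625, 0.33, -0.673, 1.914, 0.249, 0.98, 1.186], 'qd': [0.01, -0.014, 0.028, 0.002, -0.014, 0.007, -0.074], 'joint_torque': [-0.648, -61.712, -9.56, -38.525, 0.636, -0.124, 2.646], 'tcp_pos': [0.509, -0.061, 0.165], 'tcp_rot': [0.781, 0.624, -0.001, 0.001], 'ft_force': [-0.887, 0.053, -0.062], 'ft_torque': [0.039, -0.198, -0.024], 'grip_width': 0.005}
[ 0.43431588 -0.04294179  0.34470576] [[ 0.2189873   0.97572562 -0.00202154]
 [ 0.94053042 -0.2105359   0.266603  ]
 [ 0.25970577 -0.06028399 -0.96380431]] [[371.64829954   0.         314.02073449]
 [  0.         371.64829954 240.25373157]
 [  0.           0.           1.        ]]
```

View pics/w1.png

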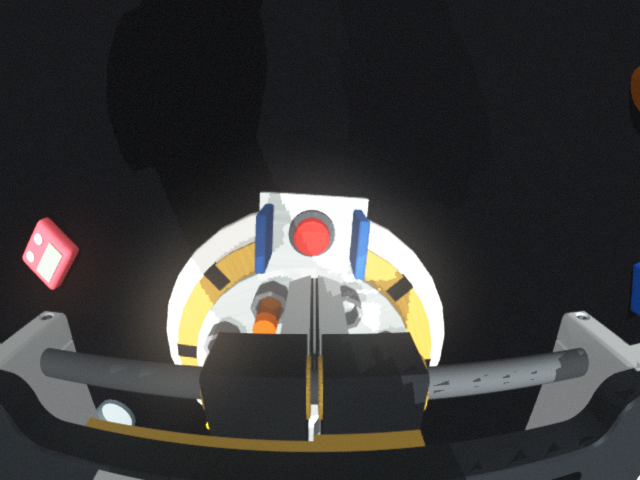

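The wrist view shows the plunger cap at (312,236). The push wall is on the left at (264,240), the other wall is at (360,245), and the closed fingers are at column 314. I'll refine the cap position from this view.

```bash
cat >> h.py <<'E'
def rayw(c,uv,z):
    R=cv2.Rodrigues(np.array(c["rvec"]))[0];t=np.array(c["tvec"]).ravel();K=c["K"]
    C=-R.T@t; p=np.array([uv[0]-K[0,2],uv[1]-K[1,2]]);r=np.hypot(*p);th=r/K[0,0]
    d=R.T@np.r_[p/r*np.sin(th),np.cos(th)];return C+d*(z-C[2])/d[2]
E
python3 - <<'E'
from h import *
c=np.load("w1.npz")
for lo,hi,z in(((0,150,100),(6,255,255),.07),((105,120,40),(125,255,255),.096)):
    for cc,a in blobs(mask(c["frame"],lo,hi,(245,190,385,285)),30): print(cc.round(1),a,rayw(c,cc,z).round(4))
E
```

```text
[311.2 236.5] 998 [ 0.5049 -0.0616  0.07  ]
[260.9 239.6] 576 [ 0.4927 -0.0946  0.096 ]
[361.5 245.5] 576 [ 0.5123 -0.0269  0.096 ]
```

Emit:
{"fn": "step_arm", "kwargs": {
  "plan": [
    {"x": -0.4, "y": -0.9, "z": 0, "ax": 0, "ay": 0, "az": -0.05, "fingers": 0},
    {"x": 0, "y": 0, "z": -2, "ax": 0, "ay": 0, "az": 0, "fingers": 0},
    {"x": 0, "y": 0, "z": -2, "ax": 0, "ay": 0, "az": 0, "fingers": 0},
    {"x": 0, "y": 0, "z": -1.5, "ax": 0, "ay": 0, "az": 0, "fingers": 0},
    {"x": 0, "y": 0, "z": -1, "ax": 0, "ay": 0, "az": 0, "fingers": 0},
    {"x": 0, "y": 0, "z": 0, "ax": 0, "ay": 0, "az": 0, "fingers": 0}
  ]
}}

```text
t: 2.55
tcp_pos: [0.5022, -0.0796, 0.1001]
tcp_rot: [0.81, 0.586, -0.002, 0.003]
ft_force: [0.6, 0.4, 1.1]
grip_width: 0.003
```

Emit:
{"fn": "step_arm", "kwargs": {
  "plan": [
    {"x": 0.3, "y": 0.9, "z": 0, "ax": 0, "ay": 0, "az": 0.03, "fingers": 0},
    {"x": 0, "y": 0, "z": 0, "ax": 0, "ay": 0, "az": 0, "fingers": 0},
    {"x": 0, "y": 0, "z": 0, "ax": 0, "ay": 0, "az": 0, "fingers": 0}
  ]
}}

```text
t: 2.85
tcp_pos: [0.5061, -0.0707, 0.1018]
tcp_rot: [0.802, 0.598, -0.001, 0.004]
ft_force: [0.1, 0.1, -0.4]
grip_width: 0.005
```

Emit:
{"fn": "step_arm", "kwargs": {
  "plan": [
    {"x": 0, "y": 0, "z": -1.0, "ax": 0, "ay": 0, "az": 0, "fingers": 0},
    {"x": 0, "y": 0, "z": -1.0, "ax": 0, "ay": 0, "az": 0, "fingers": 0},
    {"x": 0, "y": 0, "z": -0.5, "ax": 0, "ay": 0, "az": 0, "fingers": 0},
    {"x": 0, "y": 0, "z": -0.3, "ax": 0, "ay": 0, "az": 0, "fingers": 0},
    {"x": 0, "y": 0, "z": 0, "ax": 0, "ay": 0, "az": 0, "fingers": 0}
  ]
}}

```text
t: 3.35
tcp_pos: [0.5061, -0.0708, 0.0715]
tcp_rot: [0.802, 0.597, -0.001, 0.004]
ft_force: [-0.4, -0.2, -0.8]
grip_width: 0.006
```

Emit:
{"fn": "step_arm", "kwargs": {
  "plan": [
    {"x": 0, "y": 0, "z": -0.3, "ax": 0, "ay": 0, "az": 0, "fingers": 0},
    {"x": 0, "y": 0, "z": -0.3, "ax": 0, "ay": 0, "az": 0, "fingers": 0},
    {"x": 0, "y": 0, "z": -0.3, "ax": 0, "ay": 0, "az": 0, "fingers": 0},
    {"x": 0, "y": 0, "z": 0, "ax": 0, "ay": 0, "az": 0, "fingers": 0}
  ]
}}

```text
t: 3.75
tcp_pos: [0.5064, -0.0708, 0.0624]
tcp_rot: [0.802, 0.597, -0.001, 0.004]
ft_force: [-1.7, -0.4, 5.8]
grip_width: 0.005
```

Emit:
{"fn": "step_arm", "kwargs": {
  "plan": [
    {"x": 0, "y": 0, "z": -0.1, "ax": 0, "ay": 0, "az": 0, "fingers": 0},
    {"x": -0.1, "y": -0.4, "z": 0, "ax": 0, "ay": 0, "az": 0.03, "fingers": 0},
    {"x": -0.08, "y": -0.4, "z": 0, "ax": 0, "ay": 0, "az": 0.03, "fingers": 0},
    {"x": -0.06, "y": -0.4, "z": 0, "ax": 0, "ay": 0, "az": 0.03, "fingers": 0},
    {"x": -0.04, "y": -0.4, "z": 0, "ax": 0, "ay": 0, "az": 0.03, "fingers": 0}
  ]
}}

```text
t: 4.25
tcp_pos: [0.5039, -0.0858, 0.0621]
tcp_rot: [0.763, 0.646, -0.0, 0.005]
ft_force: [-2.8, 1.1, 4.9]
grip_width: 0.004
```

Emit:
{"fn": "step_arm", "kwargs": {
  "plan": [
    {"x": -0.03, "y": -0.4, "z": -0.1, "ax": 0, "ay": 0, "az": 0.03, "fingers": 0},
    {"x": -0.02, "y": -0.4, "z": -0.05, "ax": 0, "ay": 0, "az": 0.03, "fingers": 0},
    {"x": 0, "y": -0.4, "z": 0, "ax": 0, "ay": 0, "az": 0.03, "fingers": 0},
    {"x": 0, "y": -0.4, "z": 0, "ax": 0, "ay": 0, "az": 0.03, "fingers": 0},
    {"x": 0.02, "y": -0.4, "z": 0, "ax": 0, "ay": 0, "az": 0.03, "fingers": 0},
    {"x": 0.03, "y": -0.4, "z": 0, "ax": 0, "ay": 0, "az": 0.03, "fingers": 0}
  ]
}}

```text
t: 4.85
tcp_pos: [0.5033, -0.11, 0.0614]
tcp_rot: [0.699, 0.715, -0.0, 0.004]
ft_force: [-2.8, 1.9, 5.4]
grip_width: 0.001
```

```bash
python3 - <<'E'
from workcell import state,capture
from h import *
c=capture("wrist");cv2.imwrite("pics/w2.png",c["frame"][:,:,::-1]);np.savez("w2.npz",**c)
for lo,hi,z in(((0,150,100),(6,255,255),.062),((105,120,40),(125,255,255),.096)):
    for cc,a in blobs(mask(c["frame"],lo,hi,(200,230,440,430)),30):
        w=rayw(c,cc,z);print(cc.round(1),a,w.round(4),np.degrees(np.arctan2(w[1]+.0995,w[0]-.637)))
E
```

```text
[333.9 274.5] 935 [ 0.4942 -0.099   0.062 ] 179.801611169332
[254.  290.2] 2168 [ 0.4894 -0.1347  0.096 ] -166.58522262001117
[408.4 291.6] 1527 [ 0.4886 -0.0684  0.096 ] 168.15644842985682
```

View pics/w2.png

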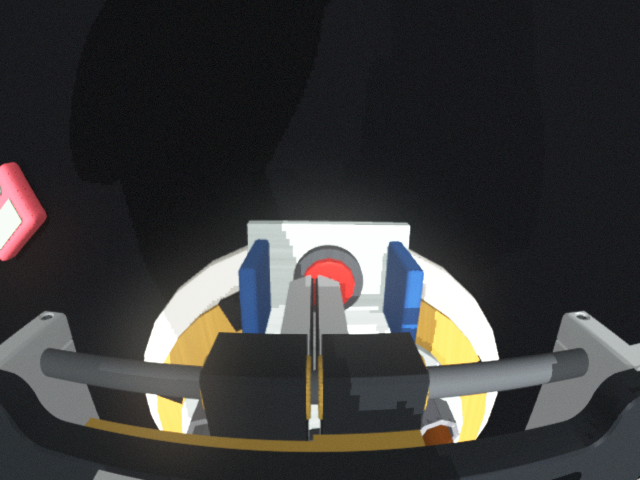

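The table has turned about 16°, with the key out of its notch and the vials standing. The cap is at (331,280) under the fingertips, and the push wall is at (254,290). I'll lift off the plunger so the ring holds it, then push the wall.

Emit:
{"fn": "step_arm", "kwargs": {
  "plan": [
    {"x": 0, "y": 0, "z": 0.8, "ax": 0, "ay": 0, "az": 0, "fingers": 0},
    {"x": 0, "y": 0, "z": 0.8, "ax": 0, "ay": 0, "az": 0, "fingers": 0},
    {"x": 0, "y": 0, "z": 0.2, "ax": 0, "ay": 0, "az": 0, "fingers": 0},
    {"x": 0, "y": -0.3, "z": 0, "ax": 0, "ay": 0, "az": 0, "fingers": 0},
    {"x": 0, "y": -0.3, "z": 0, "ax": 0, "ay": 0, "az": 0, "fingers": 0},
    {"x": 0, "y": 0, "z": 0, "ax": 0, "ay": 0, "az": 0, "fingers": 0}
  ]
}}

```text
t: 5.5
tcp_pos: [0.5036, -0.1174, 0.0812]
tcp_rot: [0.699, 0.715, -0.0, 0.005]
ft_force: [0.5, -0.1, 0.1]
grip_width: 0.005
```

Clear of the plunger with no contact force. Now I'll push the wall.

Emit:
{"fn": "step_arm", "kwargs": {
  "plan": [
    {"x": 0.03, "y": -0.4, "z": 0, "ax": 0, "ay": 0, "az": 0.02, "fingers": 0},
    {"x": 0.06, "y": -0.4, "z": 0, "ax": 0, "ay": 0, "az": 0.03, "fingers": 0},
    {"x": 0.08, "y": -0.4, "z": 0, "ax": 0, "ay": 0, "az": 0.03, "fingers": 0},
    {"x": 0.1, "y": -0.4, "z": 0, "ax": 0, "ay": 0, "az": 0.03, "fingers": 0},
    {"x": 0.12, "y": -0.4, "z": 0, "ax": 0, "ay": 0, "az": 0.03, "fingers": 0},
    {"x": 0.13, "y": -0.4, "z": 0, "ax": 0, "ay": 0, "az": 0.03, "fingers": 0},
    {"x": 0.15, "y": -0.4, "z": 0, "ax": 0, "ay": 0, "az": 0.03, "fingers": 0},
    {"x": 0.16, "y": -0.4, "z": 0, "ax": 0, "ay": 0, "az": 0.03, "fingers": 0}
  ]
}}

```text
t: 6.3
tcp_pos: [0.5113, -0.1482, 0.0801]
tcp_rot: [0.604, 0.797, 0.001, 0.002]
ft_force: [-1.2, 3.5, 2.4]
grip_width: 0.004
```

Emit:
{"fn": "step_arm", "kwargs": {
  "plan": [
    {"x": 0.16, "y": -0.35, "z": 0, "ax": 0, "ay": 0, "az": 0.02, "fingers": 0},
    {"x": 0.17, "y": -0.35, "z": 0, "ax": 0, "ay": 0, "az": 0.02, "fingers": 0},
    {"x": 0.18, "y": -0.35, "z": 0, "ax": 0, "ay": 0, "az": 0.02, "fingers": 0},
    {"x": 0.19, "y": -0.35, "z": 0, "ax": 0, "ay": 0, "az": 0.02, "fingers": 0},
    {"x": 0.2, "y": -0.35, "z": 0, "ax": 0, "ay": 0, "az": 0.02, "fingers": 0}
  ]
}}

```text
t: 6.8
tcp_pos: [0.5205, -0.1663, 0.0797]
tcp_rot: [0.56, 0.828, 0.002, 0.002]
ft_force: [-0.8, 3.7, 2.7]
grip_width: 0.007
```

```bash
python3 - <<'E'
from workcell import state,capture
from h import *
c=capture("wrist");cv2.imwrite("pics/w3.png",c["frame"][:,:,::-1]);np.savez("w3.npz",**c)
for lo,hi,z in(((0,150,100),(6,255,255),.064),((105,120,40),(125,255,255),.096)):
    for cc,a in blobs(mask(c["frame"],lo,hi,(200,200,440,430)),30):
        w=rayw(c,cc,z);print(cc.round(1),a,w.round(4),np.degrees(np.arctan2(w[1]+.0995,w[0]-.637)))
E
```

```text
[349.6 269.1] 1667 [ 0.5078 -0.1493  0.064 ] -158.93366959107476
[280.6 275.7] 1268 [ 0.5133 -0.1855  0.096 ] -145.20728741336117
[423.3 281. ] 1506 [ 0.4905 -0.1204  0.096 ] -171.8634196462525
```

Emit:
{"fn": "step_arm", "kwargs": {
  "plan": [
    {"x": 0.15, "y": -0.26, "z": 0, "ax": 0, "ay": 0, "az": 0.02, "fingers": 0},
    {"x": 0.15, "y": -0.25, "z": 0, "ax": 0, "ay": 0, "az": 0.02, "fingers": 0},
    {"x": 0.16, "y": -0.25, "z": 0, "ax": 0, "ay": 0, "az": 0.02, "fingers": 0},
    {"x": 0.16, "y": -0.22, "z": 0, "ax": 0, "ay": 0, "az": 0.02, "fingers": 0}
  ]
}}

```text
t: 7.25
tcp_pos: [0.5274, -0.1771, 0.0797]
tcp_rot: [0.523, 0.852, 0.002, 0.001]
ft_force: [-1.7, 2.6, 2.3]
grip_width: 0.006
```

Emit:
{"fn": "step_arm", "kwargs": {
  "plan": [
    {"x": 0.08, "y": -0.13, "z": 0, "ax": 0, "ay": 0, "az": 0.01, "fingers": 0},
    {"x": 0.08, "y": -0.12, "z": 0, "ax": 0, "ay": 0, "az": 0.01, "fingers": 0}
  ]
}}

```text
t: 7.45
tcp_pos: [0.5294, -0.1799, 0.0797]
tcp_rot: [0.514, 0.858, 0.002, 0.002]
ft_force: [0.5, 1.9, -0.3]
grip_width: 0.003
```

Emit:
{"fn": "step_arm", "kwargs": {
  "plan": [
    {"x": 0.08, "y": -0.12, "z": 0, "ax": 0, "ay": 0, "az": 0, "fingers": 0}
  ]
}}

```text
t: 7.55
tcp_pos: [0.5303, -0.1814, 0.0796]
tcp_rot: [0.514, 0.858, 0.002, 0.002]
ft_force: [0.7, 1.6, -0.3]
grip_width: 0.005
```

Emit:
{"fn": "step_arm", "kwargs": {
  "plan": [
    {"x": 0.08, "y": -0.12, "z": 0, "ax": 0, "ay": 0, "az": 0, "fingers": 0}
  ]
}}

```text
t: 7.65
tcp_pos: [0.531, -0.1824, 0.0795]
tcp_rot: [0.514, 0.858, 0.002, 0.001]
ft_force: [-5.1, 10.4, 5.2]
grip_width: 0.007
```

The force jumped to about 12 N, so the table looks locked. I'll look before backing off.

```bash
python3 - <<'E'
from workcell import state,capture
from h import *
c=capture("wrist");cv2.imwrite("pics/w4.png",c["frame"][:,:,::-1]);np.savez("w4.npz",**c)
for lo,hi,z in(((0,150,100),(6,255,255),.07),((105,120,40),(125,255,255),.096)):
    for cc,a in blobs(mask(c["frame"],lo,hi,(200,200,440,430)),30):
        w=rayw(c,cc,z);print(cc.round(1),a,w.round(4),np.degrees(np.arctan2(w[1]+.0995,w[0]-.637)))
s=state();print(s["ft_force"])
E
```

```text
[350.5 270.4] 1855 [ 0.5153 -0.1679  0.07  ] -150.66147115517106
[423.1 277.1] 1504 [ 0.4946 -0.1416  0.096 ] -163.53284361770255
[280.2 275.2] 1265 [ 0.5258 -0.2027  0.096 ] -137.11633375913962
[-2.8378583   4.88278052  4.57852757]
```

View pics/w4.png

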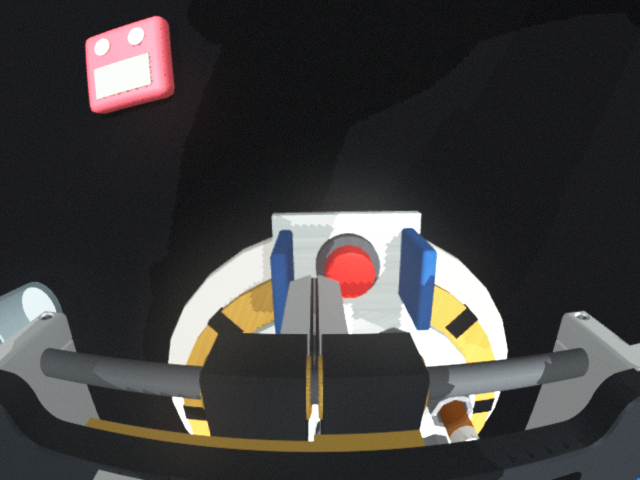

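The wall mean is now 209.7° against 163.9° at the start, a turn of 45.8° (at the edge of the play). The cap at (350,271) appears larger than before. I'll back off the wall slightly, then go straight up and clear.

Emit:
{"fn": "step_arm", "kwargs": {
  "plan": [
    {"x": -0.25, "y": 0.4, "z": 0, "ax": 0, "ay": 0, "az": 0, "fingers": 0},
    {"x": -0.25, "y": 0.4, "z": 0.2, "ax": 0, "ay": 0, "az": 0, "fingers": 0},
    {"x": 0, "y": 0, "z": 1, "ax": 0, "ay": 0, "az": 0, "fingers": 0},
    {"x": 0, "y": 0, "z": 2, "ax": 0, "ay": 0, "az": 0, "fingers": 0},
    {"x": 0, "y": 0, "z": 3, "ax": 0, "ay": 0, "az": 0, "fingers": 0},
    {"x": 0, "y": 0, "z": 3, "ax": 0, "ay": 0, "az": 0, "fingers": 0},
    {"x": 0, "y": 0, "z": 3, "ax": 0, "ay": 0, "az": 0, "fingers": 0},
    {"x": -1, "y": -2, "z": 2, "ax": 0, "ay": 0, "az": 0, "fingers": 0},
    {"x": -2, "y": -3, "z": 0, "ax": 0, "ay": 0, "az": 0, "fingers": 0},
    {"x": -2, "y": -3, "z": 0, "ax": 0, "ay": 0, "az": 0, "fingers": 0}
  ]
}}

```text
t: 8.7
tcp_pos: [0.4755, -0.252, 0.2333]
tcp_rot: [0.51, 0.86, 0.001, 0.003]
ft_force: [0.7, -0.7, -0.3]
grip_width: 0.005
```

Emit:
{"fn": "step_arm", "kwargs": {
  "plan": [
    {"x": -2, "y": -4, "z": 0, "ax": 0, "ay": 0, "az": 0, "fingers": 0},
    {"x": -2, "y": -4, "z": 0, "ax": 0, "ay": 0, "az": 0, "fingers": 0},
    {"x": -2, "y": -4, "z": 0, "ax": 0, "ay": 0, "az": 0, "fingers": 0},
    {"x": -2, "y": -4, "z": 0, "ax": 0, "ay": 0, "az": 0, "fingers": 0},
    {"x": -2, "y": -4, "z": 0, "ax": 0, "ay": 0, "az": 0, "fingers": 0},
    {"x": -2, "y": -4, "z": 0, "ax": 0, "ay": 0, "az": 0, "fingers": 0},
    {"x": 0, "y": 0, "z": 0, "ax": 0, "ay": 0, "az": 0, "fingers": 0},
    {"x": 0, "y": 0, "z": 0, "ax": 0, "ay": 0, "az": 0, "fingers": 0},
    {"x": 0, "y": 0, "z": 0, "ax": 0, "ay": 0, "az": 0, "fingers": 0}
  ]
}}

```text
t: 9.6
tcp_pos: [0.3446, -0.5055, 0.2417]
tcp_rot: [0.513, 0.859, -0.002, 0.007]
ft_force: [1.8, -0.1, -0.3]
grip_width: 0.006
```

```bash
python3 - <<'E'
from workcell import state,capture
from h import *
s=state();print(s["ft_force"],s["tcp_pos"],np.abs(s["qd"]).max())
for n,rr in(("top",(340,230,420,290)),("scene",(225,245,300,310))):
    c=capture(n);np.savez(n+"5.npz",**c)
    for lo,hi,z in(((0,150,100),(6,255,255),.07),((105,120,40),(125,255,255),.085)):
        for cc,a in blobs(mask(c["frame"],lo,hi,rr)):
            w=ray(c,cc,z);u,v=np.round(cc).astype(int)
            R=cv2.Rodrigues(c["rvec"])[0];d=c["range_z"][v,u];P=R.T@(np.linalg.inv(c["K"])@[cc[0],cc[1],1]*d-c["tvec"].ravel())
            print(n,cc.round(1),a,w.round(4),np.degrees(np.arctan2(w[1]+.0995,w[0]-.637)).round(1),"depth z",P[2].round(4))
# same depth reading at the start, plunger out
for n,uv in(("top",(345.5,252.9)),("scene",(284.3,250.7))):
    c=np.load(n+"0.npz");R=cv2.Rodrigues(c["rvec"])[0];d=c["range_z"][round(uv[1]),round(uv[0])];print(n,"start z",(R.T@(np.linalg.inv(c["K"])@[*uv,1]*d-c["tvec"].ravel()))[2])
a=np.load("top5.npz")["frame"][100:290,270:450,::-1];b=np.load("scene5.npz")["frame"][200:400,190:430,::-1]
a=cv2.resize(a,(398,420));b=cv2.resize(b,(400,333));b=np.vstack([b,np.zeros((87,400,3),np.uint8)])
cv2.imwrite("pics/end.png",np.hstack([a,b]))
E
```

```text
[ 1.78700024 -0.09576914 -0.27669717] [ 0.34459409 -0.50552621  0.24174725] 0.011907982197868153
top [389.  248.6] 82 [ 0.5198 -0.1668  0.07  ] -150.1 depth z 0.0701
top [404.1 241.9] 50 [ 0.5356 -0.2005  0.085 ] -135.1 depth z 0.0942
top [376.4 255.6] 40 [ 0.5022 -0.1353  0.085 ] -165.1 depth z 0.0982
scene [267.6 282.9] 65 [ 0.5187 -0.1661  0.07  ] -150.6 depth z 0.0759
scene [266. 264.] 49 [ 0.4941 -0.1285  0.085 ] -168.5 depth z 0.0954
scene [266.1 290.1] 20 [ 0.5312 -0.1928  0.085 ] -138.6 depth z 0.1017
top start z 0.07076842941007196
scene start z 0.07142059058163996
```

View pics/end.png

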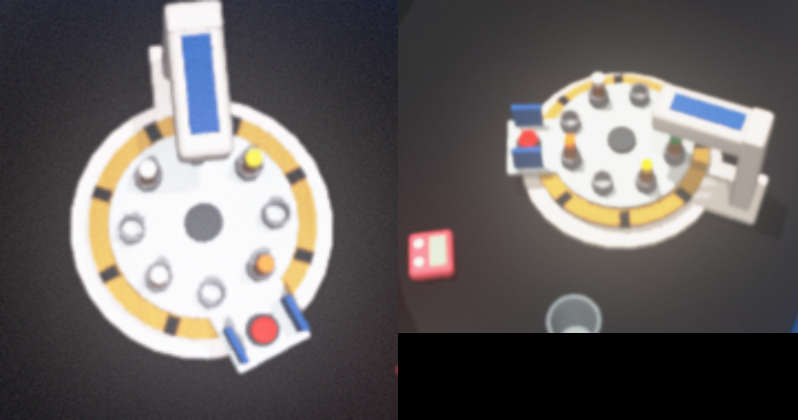

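The end views show the plunger at crop pixel (263,330), out at a height of 70 mm and about 45.5° on from the start. The yellow vial is in the green one's old place, and the green vial is under the head at (675,143) in the right-hand crop. All vials are upright, and the timer and beaker are in place.

```bash
python3 -c "
from workcell import sign_off;print(sign_off())"
```

```text
the job is handed in; nothing more can be done
None
```

The turntable is one hole further anticlockwise and locked, with the green-capped vial under the reading head. I pressed the plunger about 8 mm with closed fingers and turned the table about 16° off its notch. Then I let go of the plunger and pushed the blue wall until the table locked.

**Turn:** the last pictures put the plunger about 45.5° on from the start, within the lock's play plus camera error. The push force jumped to about 12 N when the table locked.

**Plunger:** the top camera's depth reads 70 mm at the cap, the same as at the start. The scene camera read 76 mm, which is higher than the plunger can stand. I put that down to depth noise on a small patch, because its reading at the start was 71 mm.

**Vials and bench:** the vials were still upright, and the timer and beaker looked unmoved by eye. I did not measure the bystanders again. The robot never went near the tube rack or the reagent bottle.

**Robot:** it finished clear of everything, with the arm almost still at about 9.6 s. The force sensor read 1.8 N sideways with nothing in contact.

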